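# Pop open the blue-lidded mini centrifuge

## Task

The spin in the mini centrifuge with the blue lid is finished. Press the green release key on the front of that machine so that its lid springs fully open by itself, without your touching the lid, and then take the hand away. Keep the orange-lidded centrifuge shut and do not disturb the rack of samples.

Things in the scene. Friction and masses are not known exactly. Their poses are not given: they have to be found in the camera images.
- blue_key_top (a point): Centre of the top of the blue-lidded machine's green release key, 86 mm above the table. Key 28 (x) by 50 mm (y), 16 mm proud of the white fascia. Pressed straight down it gives 8 mm (spring: 2 N at first, 6 N fully down), frees the lid at about 4 mm and rises again by itself. Axes are the fixed machine's: x from the key to the lid and rear, z up. Hull 240 by 150 mm, from 32 mm before the key.
- blue_lid (a joint): Hinge of the see-through blue lid: 0 rad shut and latched, 1.45 fully open (nearly upright); once freed a spring opens it within about 2 s and holds it. Lid 135 (x) by 140 mm, low dome, top 122 mm above the table; front edge 68 mm and hinge 203 mm behind the key's centre, hinge 86 mm above the table. The front edge rises straight up, then swings to the rear, never forward of where it began.
- orange_lid (a joint): Hinge of the lid of the other mini centrifuge, the same in all but its see-through orange lid, with a green release key of its own: 0 rad shut, 1.45 rad fully open. The two machines stand to the left and right of the rack, either one on either side.
- rack: White rack of sample tubes with blue caps, loose on the table between the two machines, 170 mm (x) by 56 mm (y), 96 mm high over the caps. Its origin is the centre of its underside; x runs along its length, z up.

How it is judged:
At the end, for the whole second after the job is handed in: The blue lid stands open past 1.2 rad, at rest; the orange lid is shut (under 0.05 rad); the rack stands upright (within 10 degrees) and within 20 mm of where it was (value of joint blue_lid above 1.2 rad and velocity of joint blue_lid between -0.1 and 0.1 rad/s and value of joint orange_lid below 0.05 rad and distance of rack from where it was at the start of the episode below 0.02 m and angle between rack's own z axis and vertical below 0.17 rad); the robot touches nothing.
It fails at once if the robot touches the blue lid (more than 1 N) (contact force between any of the fingers, the arm and blue_lid above 1 N).
It fails at once if the orange lid is let open (value of joint orange_lid above 0.1 rad).
It fails at once if the rack is pushed more than 20 mm or tipped more than 10 degrees (distance of rack from where it was at the start of the episode above 0.02 m or angle between rack's own z axis and vertical above 0.17 rad).
It also fails if it takes over 32 s, if anything falls off the work surface, if the arm or the gripper's body presses on something with over 40 N, if the wrist force passes 120 N, or if a joint passes its speed limit or range.

## Robot

A 7-joint arm with a two-finger parallel gripper is mounted at the origin on the work surface. World frame = base frame: x ahead of the robot, y to its left, z up, the work surface at z = 0. Lengths are in m, angles in rad, forces in N, time in s.
With the tool pointing down it reaches from about 0.4 to 0.9 m from the base axis. Payload 5.5 kg.
Tool frame: the origin (TCP) lies at the centre of the arm's flange, where the gripper is bolted on; the fingertips stand 173 mm ahead of it and the grasp point (between the pads) lies 155 mm ahead of it; z points along the fingers, y is the line along which they close (so a half turn about z gives the same grasp; the last joint's range is limited). The gripper opens to 85 mm and grips with 20 to 120 N. Pads are 22 mm wide; open, the fingers measure 114 mm over their backs; the gripper's body (76 mm by 85 mm) begins 54 mm behind the grasp point. The pads swing forward as they close: fully open they stand 13 mm farther back than shut.
Start: joints at [-1.004, 0.501, -0.427, 1.55, 0.221, 1.138, -0.21], TCP at [0.194, 0.62, 0.405] pointing down, gripper open.
Joint ranges: [-2.88, 2.88], [-0.31, 2.03], [-1.54, 1.56], [0.2, 2.42], [-1.41, 4.55], [0.19, 2.02], [-2.57, 2.57]. Speed limits (rad/s): [2.57, 2.57, 3.14, 3.14, 3.14, 3.14, 3.14].

## Interface

Orientations are given as a unit quaternion [x, y, z, w].
In Python, from cell import goto, line_to, move_joints, move_gripper, hold, ik, observe, capture, calibration, IKError, finish_job gives the robot as it stands. Calls block until the motion is done:
- goto(position, orientation): joint-space move of the TCP to a pose.
- line_to(position, feed=0.15, ori=None): straight line of the TCP; ori=None keeps the orientation; feed is the mean speed in m/s.
- move_joints(angles): joint-space move.
- move_gripper(opening): finger opening in m; the grip force is fixed at half the most; returns when the fingers have stopped.
- hold(seconds).
- ik(position, orientation): joint angles nearest the present ones, or None.
- observe(): the state.
- capture(name): name is "scene" or "top" or "wrist"; returns (picture, depth): 400x640x3 uint8, blue, green, red; 400x640 float32, m along the optical axis (not along the pixel's ray), 0 where there is no reading.
- calibration(name): a dict with "fx", "fy", "cx", "cy" (pixels), "k1" (the pictures are not rectified: a ray, as slopes to the right and down, at radius r is drawn at 1 + k1 r^2 times it, then the intrinsics apply), "rvec" (rotation vector, rad) and "tvec" (3), from world to camera coordinates, as OpenCV has them; the wrist camera has in their place "tool_from_camera" (4x4, takes a point from camera to tool coordinates, whose origin is the TCP and whose axes are the flange's). Camera axes: x right, y down, z forward; pixel columns grow to the right and rows downward; lengths in m; the calibration is good to about 2 mm. A picture is of the moment at which its call begins: read the wrist's pose just before it. calibration takes no time and is no camera call.
A pose or a line that the arm cannot do raises IKError and nothing moves.
- finish_job(): hands the job in; it is judged then, once.
The state is a dict: "t": time; "joint_pos": joint angles; "joint_velocities": joint speeds; "tau": joint torques, N m; "tcp_pos": TCP position; "tool_rot": TCP orientation; "contact_force": force on the tool from outside, world axes, zero at the start; "torque": the same for the moment, N m; "width": finger opening in m; "finger_force": force on a finger pad.
Only numpy, scipy, OpenCV 4.12 (cv2) and the standard library are available. Lean on these libraries where they do the work, as an engineer would, in place of code of your own. Each camera call takes 0.05 s, during which the arm holds its last target. There are 200 camera calls.

## Working session

There is one attempt and no reset: what is moved stays moved. The work goes in short steps, each a Python script; the robot and the scene stay as the last script left them, time stands still between calls to the robot, and variables do not carry over. Pictures are saved under pics/ and viewed, at most 10 in all, crops included, and the job is handed in when it is done.

```bash
mkdir -p pics
cat > h.py <<'E'
from cell import *
import numpy as np, cv2
def cast(c,uv,z):
    K=np.array([[c["fx"],0,c["cx"]],[0,c["fy"],c["cy"]],[0,0,1]])
    n=cv2.undistortPoints(np.array(uv,float).reshape(-1,1,2),K,np.array([c["k1"],0,0,0.]))[:,0]
    R=cv2.Rodrigues(np.array(c["rvec"],float))[0];t=np.array(c["tvec"],float).ravel()
    d=np.c_[n,np.ones(len(n))]@R; o=-R.T@t
    return o+d*((z-o[2])/d[:,2])[:,None]
E
python3 - <<'E'
from h import *
print(observe()["t"],observe()["tool_rot"])
ims=[]
for n in("top","scene"):
    im,d=capture(n);cv2.imwrite(f"pics/{n}.png",im);np.savez(f"{n}.npz",im=im,d=d);c=calibration(n)
    hsv=cv2.cvtColor(im,cv2.COLOR_BGR2HSV)
    for nm,lo,hi in(("green",(45,90,50),(85,255,255)),("blue",(95,90,50),(130,255,255)),("orange",(5,100,80),(22,255,255))):
        m=cv2.inRange(hsv,lo,hi)
        k,_,st,ce=cv2.connectedComponentsWithStats(m)
        for i in range(1,k):
            if st[i,4]>60: print(n,nm,st[i],ce[i].round(1),cast(c,[ce[i]],.086).round(3))
E
```

```text
0.0 [ 1.51292103e-01  9.88488603e-01 -9.74072121e-04 -1.80361920e-04]
top green [216 226  22  12 248] [226.9 231.6] [[0.51  0.188 0.086]]
top green [404 257  24  17 272] [415.9 264.8] [[ 0.453 -0.211  0.086]]
top blue [131  46  15  14 159] [137.8  52.6] [[0.894 0.4   0.086]]
top blue [ 393  165   79   77 4216] [432.2 202.8] [[ 0.583 -0.244  0.086]]
top blue [ 52 193  10  12  99] [ 56.3 198.4] [[0.57  0.556 0.086]]
top orange [ 193  137   66   64 3967] [225.4 168.8] [[0.644 0.197 0.086]]
scene green [440   0  25  31 527] [451.6  14.7] [[-1.282  2.115  0.086]]
scene green [358 153  17   8  88] [365.8 156.7] [[0.516 0.185 0.086]]
scene green [216 176  19   9 117] [224.5 180. ] [[ 0.46  -0.214  0.086]]
scene blue [524  32  41  30 898] [544.4  46.3] [[-0.187  1.872  0.086]]
scene blue [506 172  14  13 137] [512.1 177.8] [[0.784 0.479 0.086]]
scene blue [318 178  21  37 345] [328.  195.9] [[0.645 0.    0.086]]
scene blue [ 193  187   63   43 2101] [223.8 207.1] [[ 0.578 -0.243  0.086]]
scene blue [ 33 234  13  16 114] [ 38.9 241.2] [[ 0.523 -0.644  0.086]]
scene blue [415 238  65  32 909] [444.6 253.7] [[0.929 0.124 0.086]]
scene orange [  48   37  174   28 1120] [141.   49.9] [[-1.211 -0.345  0.086]]
scene orange [616  50  24  10 131] [630.8  54. ] [[0.131 2.237 0.086]]
scene orange [ 103   94  132   37 1659] [158.3 110.5] [[-0.137 -0.332  0.086]]
scene orange [ 360  159   72   38 1521] [394. 176.] [[0.639 0.199 0.086]]
```

View pics/top.png

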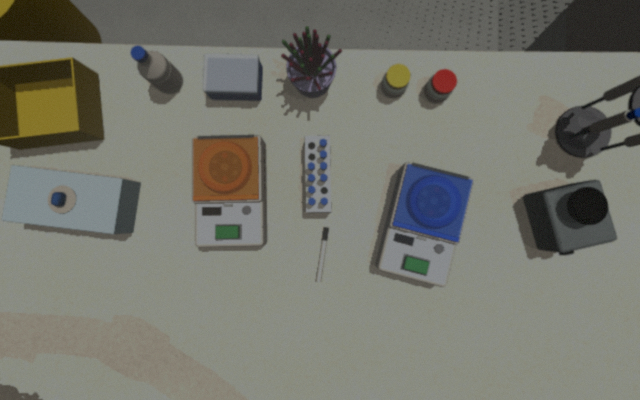

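View pics/scene.png

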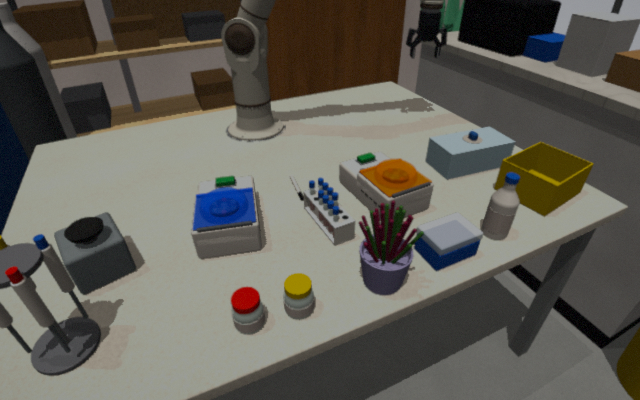

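The top view shows the blue-lidded machine on the right: lid at about (432,203), green key at (416,265). The orange one is on the left with its key at (227,232), and the rack is between them near (317,175). The scene view agrees on the key to within 7 mm. Next I go above the key and look from there.

```bash
cat >> h.py <<'E'
def quat(th): return [np.cos(th/2),np.sin(th/2),0,0]
E
python3 - <<'E'
from h import *
from scipy.spatial.transform import Rotation as Rn
im=np.load("top.npz")["im"];c=calibration("top");hsv=cv2.cvtColor(im,cv2.COLOR_BGR2HSV)
k,l,st,ce=cv2.connectedComponentsWithStats(cv2.inRange(hsv,(95,90,50),(130,255,255)))
pts=np.argwhere(l==1+st[1:,4].argmax())[:,::-1]
b=cast(c,cv2.boxPoints(cv2.minAreaRect(pts.astype(np.int32))),.09);e=np.diff(b[:3],axis=0)
print("edge angles",np.degrees(np.arctan2(e[:,1],e[:,0])),np.linalg.norm(e,axis=1))
T=np.array(calibration("wrist")["tool_from_camera"]);print(T.round(3))
yaw=np.radians(-14)
# camera (if offset along tool x) on the side away from the lid
th=yaw if T[0,3]<0 else yaw+np.pi
for a in(yaw,yaw+np.pi): print(a,ik([.455,-.212,.38],quat(a)))
if ik([.455,-.212,.38],quat(th)) is None: raise SystemExit
move_gripper(0.0)
goto([.455,-.212,.38],quat(th))
o=observe();im,d=capture("wrist");cv2.imwrite("pics/w.png",im)
print(th,o["t"],o["tcp_pos"],o["width"],o["contact_force"])
m=cv2.inRange(cv2.cvtColor(im,cv2.COLOR_BGR2HSV),(45,90,50),(85,255,255))
k,l,st,ce=cv2.connectedComponentsWithStats(m)
W=np.eye(4);W[:3,:3]=Rn.from_quat(o["tool_rot"]).as_matrix();W[:3,3]=o["tcp_pos"]
C=np.linalg.inv(W@T);cw=dict(calibration("wrist"));cw["rvec"]=cv2.Rodrigues(C[:3,:3])[0];cw["tvec"]=C[:3,3]
for i in range(1,k):
    if st[i,4]>200:
        r=cv2.minAreaRect(np.argwhere(l==i)[:,::-1].astype(np.int32));b=cast(cw,cv2.boxPoints(r),.086)
        e=np.diff(b[:3],axis=0)
        print(st[i],ce[i],cast(cw,[ce[i]],.086),b.mean(0),np.degrees(np.arctan2(e[:,1],e[:,0])),np.linalg.norm(e,axis=1))
E
```

```text
edge angles [ -12.72043607 -102.6397146 ] [0.13425871 0.13968764]
[[ 0.    -0.945 -0.327  0.084]
 [ 1.     0.    -0.    -0.001]
 [ 0.    -0.327  0.945  0.031]
 [ 0.     0.     0.     1.   ]]
-0.24434609527920614 [-0.20930151  0.28043637  0.69630874  1.97229361 -0.21795793  0.96308516
 -1.22187712]
2.897246558310587 [ 6.59861942e-04  2.48139229e-01  4.42565165e-01  1.96627298e+00
 -1.29280530e-01  9.54206773e-01  1.83279092e+00]
2.897246558310587 3.925 [ 0.45549356 -0.21125221  0.37997819] 0.00015559978065816092 [-0.62296373  0.93417244 -0.02600072]
[ 294  181   49   27 1207] [317.90223695 194.41839271] [[ 0.45063966 -0.2140167   0.086     ]] [ 0.45083598 -0.21395584  0.086     ] [ 78.11675406 -10.57064455] [0.04732215 0.0262025 ]
```

View pics/w.png

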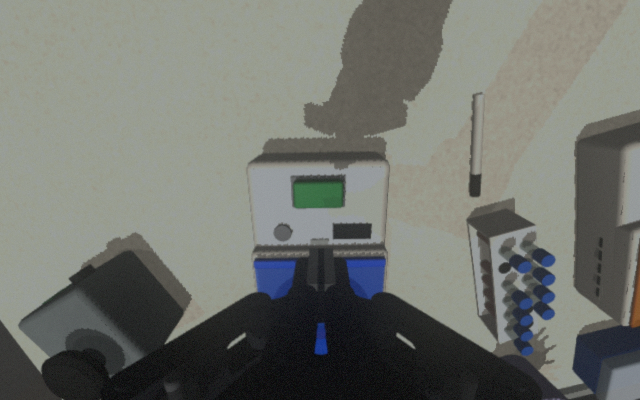

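The wrist view shows the green key at (318,194), which puts it at (0.451, -0.214). The way down to it is clear, and the lid lies behind the fingers. Next I descend and press by force.

Run:
```python
from h import *
q=quat(np.radians(-12.7)+np.pi);p=np.array([.4495,-.2137])
goto([*p,.34],q); line_to([*p,.268],feed=.1); hold(.2)
f0=observe()["contact_force"][2]
for z in np.arange(.265,.247,-.0015):
    line_to([*p,z],feed=.02); o=observe();f=o["contact_force"][2]-f0
    print(round(z,4),round(o["tcp_pos"][2],4),round(f,2))
    if f>5.2 : break
line_to([*p,.30],feed=.1)
line_to([p[0]-.06,p[1]+.0135,.38],feed=.15)
hold(1)
o=observe();print(o["t"],o["contact_force"])
im,d=capture("scene");cv2.imwrite("pics/s2.png",im)
```

```text
0.265 0.2649 -0.98
0.2635 0.2633 -0.54
0.262 0.2619 -0.79
0.2605 0.2604 -0.77
0.259 0.2591 1.79
0.2575 0.2576 1.2
0.256 0.256 1.49
0.2545 0.2546 4.3
0.253 0.2532 4.55
0.2515 0.2517 5.08
0.25 0.2513 17.33
10.6 [-0.01093793 -0.40427126  0.55288913]
```

View pics/s2.png

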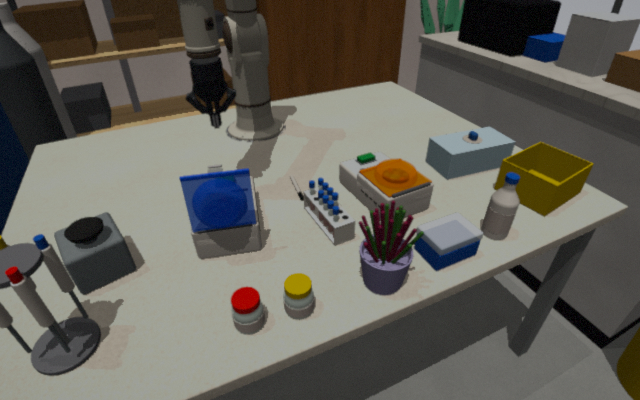

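The blue lid stands upright at (220,200). The orange lid at (395,175) is shut, the rack at (328,208) has not moved, and the hand is clear at (212,100).

```bash
python3 -c "
from cell import *
hold(1.5); print(finish_job())"
```

```text
the job is handed in; nothing more can be done
None
```

I pressed the green key and the blue lid sprang open by itself. The last picture shows the orange lid shut, the rack in place and the hand clear; the job is handed in, and no verdict was returned.

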